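Close and bolt a loaded sample carrier, keeping the index pin home

ROBOT

A 7-joint arm with a two-finger parallel gripper is mounted at the origin on a cart in front of the work surface, level with it; the furniture and walls round the work are solid. World frame = base frame: x ahead of the robot, y to its left, z up, the work surface at z = 0. Lengths are in m, angles in rad, forces in N, time in s.
With the tool pointing down it reaches from about 0.4 to 0.85 m from the base axis. Payload 10.4 kg.
Tool frame: the origin (TCP) lies midway between the tips of the shut fingers; the grasp point (between the pads) lies 19 mm behind it; z points along the fingers, y is the line along which they close (so a half turn about z gives the same grasp; the last joint's range is limited). The gripper opens to 85 mm and grips with 20 to 120 N. Pads are 22 mm wide; open, the fingers measure 114 mm over their backs; the gripper's body (76 mm by 85 mm) begins 54 mm behind the grasp point. The pads swing forward as they close: fully open they stand 13 mm farther back than shut.
Start: joints at [-1.29, 0.332, -0.065, 1.46, 0.022, 1.35, -0.088], TCP at [0.187, 0.596, 0.231] pointing down, gripper open.
Joint ranges: [-2.6, 2.6], [-0.5, 2.12], [-1.47, 1.34], [0.16, 2.42], [-1.27, 4.41], [0.06, 2.06], [-2.6, 2.6]. Speed limits (rad/s): [2.22, 2.22, 2.79, 2.79, 3.14, 3.14, 3.14].

INTERFACE

Orientations are given as a unit quaternion [x, y, z, w].
In Python, from workcell import get_obs, camera, camera_params, hand_in gives the robot as it stands.
- The arm moves only by the tool carry_out, never from a script. Its argument "commands" is a list that holds one entry, the list of rows, each a list of 6 numbers: the shift along the tool's x, y, z in units of 40 mm (1.0 is 40 mm), then the turn, a rotation vector about the tool's x, y, z in units of 6 degrees (1.0 is 6 degrees). In form: [[[x, y, z, ax, ay, az], ...]]. A call has 1 to 20 rows; each row shifts and turns the commanded pose from where the row before left it, along the tool's axes as they then stand; what a row does not reach is not made up. A row lasts 1/12 s, in which the tool goes at most 41.7 mm and 7.16 degrees, less where a joint would pass 70% of its speed; a pose out of reach is approached as far as the arm can. A call is refused whole if a number of a shift passes 1 or a number of a turn 1, either way. A call with a gripper value outside its range is refused whole. "hand" is the closure, from -1 (fully open) to 1 (shut), set as the call begins (left out, the last holds). The fingers move at their own pace and stop on an object; "force" is the grip in N (left out, the last holds). Time passes only in rows, so rows that do not move let the fingers close. It gives the time, the measured TCP pose, the force, the opening and the grip force at its end, in the units of the state.
- get_obs(): the state, without advancing time (a new reading comes with each control period).
- camera(name): name is "side" or "top" or "wrist"; returns the picture (384x512x3 uint8, red, green, blue); there is no depth.
- camera_params(name): a dict with "mtx" (3x3 intrinsics, pixels), "R" (3x3) and "t" (3): a world point X has camera coordinates R X + t. Camera axes: x right, y down, z forward; pixel columns grow to the right and rows downward; lengths in m; the calibration is good to about 2 mm. The wrist camera is an equidistant fisheye: a pixel r from the principal point sees the ray r / f radians off the axis. A picture is of the moment at which its call begins: read the wrist's pose just before it. camera_params takes no time and is no camera call; for the wrist camera it gives the pose at the moment of the call.
- hand_in(): hands the job in; it is judged then, once.
The state is a dict: "clock": time; "joint_pos": joint angles; "joint_velocities": joint speeds; "tau": joint torques, N m; "position": TCP position; "ee_rot": TCP orientation; "ft_force": force on the tool from outside, world axes, zero at the start; "torque": the same for the moment, N m; "grip_width": opening from 0.0 (shut) to 1.0 (fully open); "grasp_force": force on a finger pad.
Only numpy, scipy, OpenCV 4.12 (cv2) and the standard library are available. Lean on these libraries where they do the work, as an engineer would, in place of code of your own. Each camera call takes 0.05 s, during which the arm holds its last target. There are 200 camera calls.

TASK

The sample carrier is loaded: push its blue lid fully shut first, then pull up the red plunger knob, slide the lock section one hole towards the lid so that its bolt covers the lid's tab, and let the pin drop fully into that next hole. Finish while still holding the red knob with the pin kept fully home, and do not disturb the timer, the green-capped vial or the petri dish.

Things in the scene. Friction and masses are not known exactly. Their poses are not given: they have to be found in the camera images.
- carrier: Fixed sample carrier on the table: aluminium base plate 300x160x10 mm. Origin: centre of its underside; x runs along it from the rail end (-x, towards the robot) to the lid hinge (+x), z up. Grey tray (124x144 mm, x 18 to 142 mm, rim at z 58) holds a rack of micro tubes. A steel rail (44 mm wide, top at z 40, x -148 to 1 mm) has four index holes, 10 mm wide, 20 deep, at x = -120, -85, -50 and -15 mm (pitch 35), y = 0. Only its lid, section and plunger move.
- lid (a joint): Angle of the blue lid (6 mm plate) about its hinge, which runs along carrier y at x = 146, z = 61 mm: 0 = shut, top face at z 64; it grows as the front edge rises. It starts partly open and stays where it is left by hinge friction (about 1 N at the front edge moves it down). Plate front edge 128 mm from the hinge; in the middle of that edge a tab 36 mm wide reaches on to 147 mm.
- lid_press (a point): Point on the lid's top face, middle of its width, 14 mm behind the plate's front edge (114 mm from the hinge line and 3 mm above it when shut): a place to push. It moves with the lid.
- section (a joint): Travel of the grey lock section (saddle 44x56 mm, top at z 65.5 mm) along the rail, m: 0 = in its starting hole at carrier x = -85 mm, 0.035 = next hole towards the lid (0.070 the one after, -0.035 the one behind). About 2 N of friction. The pin locks it unless raised. Its steel bolt (20 mm wide, 6 thick, top at z 72 mm) ends 73 mm ahead of the knob axis and passes 2 mm over the shut lid's tab.
- plunger (a joint): Height of the spring plunger above fully home, m: 0 = pin fully home, stop at 0.020. The 8 mm pin reaches 14 mm into the hole, so it clears the rail at 0.014 or more. The spring pulls it down with 3 N at 0, 6 N at 0.015; released over a hole, it snaps in, between holes it rides on the rail.
- knob: Red knob of the plunger: upright cylinder 24 mm in diameter, 28 mm high. Origin: centre of its underside, on the pin's axis, at z = 84 mm of the carrier with the pin home (top at 112); moves with plunger and section. Tall furniture beside it: a big analyser (y below -0.58 m) and a pipette stand 0.3 m high (near x 0.54, y -0.04 m); come from above, between them.
- timer: Bystander: loose green kitchen-type timer, 66x92x28 mm, origin at the centre of its underside.
- vial_green: Bystander: loose vial with green cap, 23 mm wide, 43 high, origin at the centre of its underside.
- petri_dish: Bystander: loose petri dish, 91 mm wide, 15 high, origin at the centre of its underside.

How it is judged:
On the way, in this order (a step that is already met when the one before it is completed fails the run):
1. the lid is fully shut while the section is still in its starting hole (value of joint lid below 0.04 rad and value of joint section below 0.005 m), for 0.2 s.
2. the plunger is pulled up clear of the rail, lid shut (value of joint plunger above 0.0125 m and value of joint lid below 0.06 rad), for 0.1 s.
3. the section is at the next hole and the pin is fully home in it (value of joint section between 0.032 and 0.038 m and value of joint plunger below 0.003 m), for 0.2 s.
At the end, for the whole second after the job is handed in: Lid shut (within 0.05 rad); lock section at the next hole towards the lid (0.035 m, within 3 mm) and still; pin fully home (plunger within 3 mm); the fingers still hold the red knob (contact force over 3 N) through the last second (all of step 3 and value of joint lid below 0.05 rad and contact force between the fingers and knob above 3 N and velocity of joint section between -0.01 and 0.01 m/s); the arm keeps its last pose, push and grip.
It fails at once if the section is slid towards the lid while the lid is open (value of joint section above 0.012 m and value of joint lid above 0.12 rad).
It fails at once if the timer is disturbed (moved over 30 mm) (distance of timer from where it was at the start of the episode above 0.03 m).
It fails at once if the vial is disturbed (moved over 30 mm or tipped) (distance of vial_green from where it was at the start of the episode above 0.03 m or angle between vial_green's own z axis and vertical above 0.5 rad).
It fails at once if the petri dish is disturbed (moved over 30 mm) (distance of petri_dish from where it was at the start of the episode above 0.03 m).
It also fails if it takes over 42 s, if anything falls off the work surface, if the arm or the gripper's body presses on something with over 40 N, if the wrist force passes 120 N, or if a joint passes its speed limit or range.

## Working session

There is one attempt and no reset: what is moved stays moved. The work goes in short steps, Python scripts to look and compute and a tool call to move; the robot and the scene stay as the last step left them, time stands still between calls to the robot, and variables do not carry over. Pictures are saved under pics/ and viewed, at most 10 in all, crops included, and the job is handed in when it is done.

Besides the shell and the picture viewer there is one more tool, called after "Request:" in YAML: its name, and indented under it one key for each argument. carry_out: Moves the arm, as the interface text tells. Its arguments: {"type":"object","properties":{"commands":{"type":"array"},"hand":{"type":"number"},"force":{"type":"number"}},"required":["commands"]}

```bash
mkdir -p pics; ls
python3 - <<'E'
from workcell import *
import cv2,numpy as np
o=get_obs();print(o)
for n in ("side","top"):
    im=camera(n);cv2.imwrite(f"pics/{n}0.png",cv2.cvtColor(im,cv2.COLOR_RGB2BGR));print(n,camera_params(n))
E
```

```text
pics
{'clock': 0.0, 'joint_pos': array([-1.28960105,  0.33285307, -0.06469309,  1.46095159,  0.02159391,
        1.34989577, -0.08851769]), 'joint_velocities': array([-0.00072554,  0.00135237, -0.0003478 ,  0.00014069,  0.00067994,
        0.00103592,  0.00150919]), 'tau': array([-1.57553668e-04, -6.25459170e+01,  4.88416920e-02, -3.91602981e+01,
        1.62283442e-02,  1.01063296e-02,  2.80308385e-06]), 'position': array([0.18685901, 0.59601636, 0.23052275]), 'ee_rot': array([ 1.51316311e-01,  9.88485142e-01, -7.02211894e-04, -7.57785344e-05]), 'ft_force': array([-1.02543056,  0.52710656, -0.358313  ]), 'torque': array([-0.00320081, -0.00317122, -0.02594026]), 'grasp_force': 0.0, 'grip_width': 0.9999126161620085}
side {'mtx': array([[432.23064557,   0.        , 257.31632543],
       [  0.        , 432.23064557, 194.33215295],
       [  0.        ,   0.        ,   1.        ]]), 'R': array([[-0.26038083, -0.96535755, -0.01693007],
       [-0.71936665,  0.20566695, -0.66348529],
       [ 0.64398248, -0.16057992, -0.74799776]]), 't': array([-0.05605776,  0.51097443,  0.5931711 ])}
top {'mtx': array([[482.76035924,   0.        , 250.7527042 ],
       [  0.        , 482.76035924, 201.96011044],
       [  0.        ,   0.        ,   1.        ]]), 'R': array([[ 5.45792642e-04, -9.99892098e-01, -1.46797011e-02],
       [-9.88007723e-01,  1.72740859e-03, -1.54394802e-01],
       [ 1.54403500e-01,  1.45879256e-02, -9.87900173e-01]]), 't': array([-0.19313694,  0.56945733,  1.12267173])}
```

View pics/side0.png

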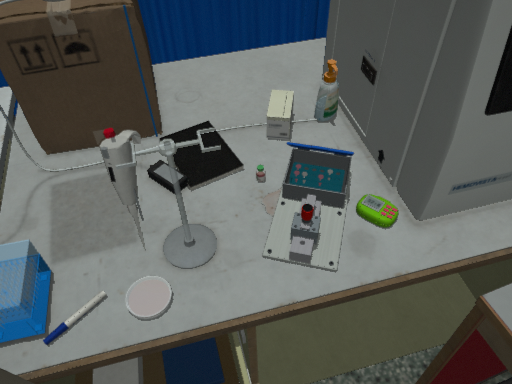

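View pics/top0.png

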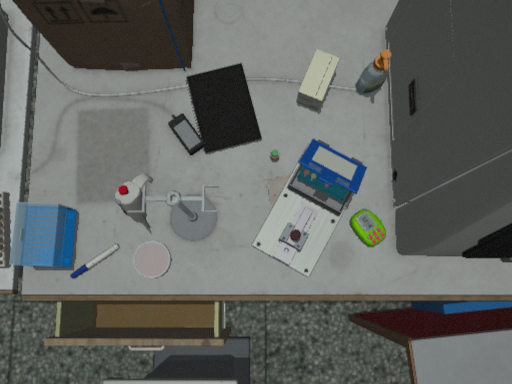

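Side view: the knob is at about (307,213), the lid stands open at (320,149), and the vial is at (261,173). Top view: the knob is at about (295,236), the plate's near corners are at (253,243) and (307,273), the lid is near (333,166), and the timer is at (368,227).

```bash
cat > h.py <<'E'
import numpy as np,cv2
from workcell import *
def ray(n,uv):
    p=camera_params(n);R,t=p["R"],p["t"]
    d=R.T@np.linalg.solve(p["mtx"],[uv[0],uv[1],1.]);return -R.T@t,d
def plane(n,uv,z):
    c,d=ray(n,uv);return c+d*(z-c[2])/d[2]
def tri(a,b):
    (c1,d1),(c2,d2)=ray("top",a),ray("side",b)
    s=np.linalg.lstsq(np.c_[d1,-d2],c2-c1,rcond=None)[0]
    p,q=c1+s[0]*d1,c2+s[1]*d2;return (p+q)/2,np.linalg.norm(p-q)
def mask(im,lo,hi,box):
    h=cv2.cvtColor(im,cv2.COLOR_RGB2HSV);m=np.zeros(h.shape[:2],np.uint8)
    x0,y0,x1,y1=box;m[y0:y1,x0:x1]=cv2.inRange(h,lo,hi)[y0:y1,x0:x1];return m
def red(im,box): return mask(im,(0,120,50),(8,255,255),box)|mask(im,(172,120,50),(180,255,255),box)
E
python3 - <<'E'
from h import *
T=cv2.imread("pics/top0.png")[:,:,::-1].copy();S=cv2.imread("pics/side0.png")[:,:,::-1].copy()
a=red(T,(270,210,320,260));b=red(S,(285,190,330,235))
for m in(a,b):
    v,u=np.nonzero(m);print("red",u.mean(),v.mean(),len(u),u.min(),u.max(),v.min(),v.max())
c=[np.array([np.nonzero(m)[1].mean(),np.nonzero(m)[0].mean()]) for m in(a,b)]
print(tri(*c),plane("top",c[0],.112))
for n,im,box in(("top",T,(285,120,380,215)),("side",S,(275,130,365,170))):
    m=mask(im,(100,130,60),(125,255,255),box)
    k=max(cv2.findContours(m,0,2)[0],key=cv2.contourArea)
    print(n,"lid",cv2.approxPolyDP(k,3,True)[:,0].tolist())
cv2.imwrite("pics/c.png",np.hstack([cv2.resize(T[130:280,245:375],None,fx=3.6,fy=3.6,interpolation=cv2.INTER_CUBIC)[:,:,::-1][:540,:400],cv2.resize(S[135:270,260:360],None,fx=4,fy=4,interpolation=cv2.INTER_CUBIC)[:,:,::-1]]))
E
```

```text
red 294.1875 237.25 16 291 300 232 239
red 306.42477876106193 214.13274336283186 113 301 313 204 220
(array([ 0.4795208 , -0.29248908,  0.0991363 ]), np.float64(0.0007402638130382048)) [ 0.47833018 -0.29186719  0.112     ]
top lid [[313, 139], [299, 162], [329, 185], [334, 182], [356, 193], [366, 167]]
side lid [[287, 142], [353, 153]]
```

View pics/c.png

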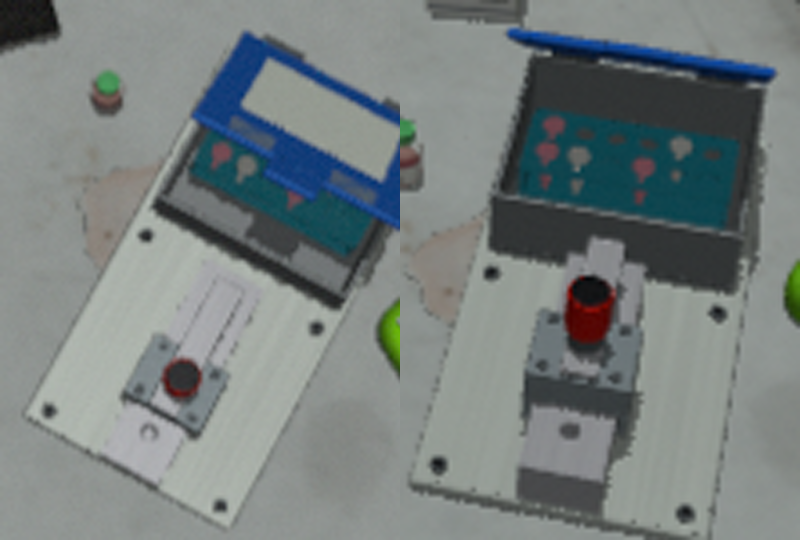

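The top crop shows the knob's dark cap at (183,377), the four plate screws at (145,236), (316,328), (48,411) and (220,506), and the lid's front-left corner at (193,113). In the side crop the lid is seen almost edge-on, with its tips at (508,33) and (775,72).

```bash
cat >> h.py <<'E'
def crop(p): return (p[0]/3.6+245-.36,p[1]/3.6+130-.36)
E
python3 - <<'E'
from h import *
s=[plane("top",crop(p),.01) for p in((145,236),(316,328),(48,411),(220,506))]
s=np.array(s);print(s.round(4))
d=(s[0]-s[2]+s[1]-s[3])/2;e=(s[0]-s[1]+s[2]-s[3])/2
print("yaw",np.degrees([np.arctan2(d[1],d[0]),np.arctan2(-e[0],e[1])]),np.linalg.norm(d),np.linalg.norm(e))
K=plane("top",crop((183,377)),.112);print("knob",K, plane("side",(307.4,207.4),.112), tri(crop((183,377)),(307.4,207.4)))
yaw=(np.arctan2(d[1],d[0])+np.arctan2(-e[0],e[1]))/2
x=np.array([np.cos(yaw),np.sin(yaw),0]);y=np.array([-x[1],x[0],0])
for nm,Q in(("knob",K),("mid screws",s.mean(0))): print(nm,Q)
# carrier origin from knob
o=K+.085*x; o[2]=0
print("origin",o,"yaw",np.degrees(yaw),"screws mid in carrier",(s.mean(0)-o)@x,(s.mean(0)-o)@y)
# near edge corners
for p in((25,415),(230,527)):
    q=plane("top",crop(p),.01)-o;print("corner",q@x,q@y)
def pr(n,X):
    p=camera_params(n);u=p["mtx"]@(p["R"]@X+p["t"]);return (u[:2]/u[2])
for th in range(20,75,5):
    t=np.radians(th)
    P=[o+(.146-r*np.cos(t)-.0*np.sin(t))*x+w*y+np.array([0,0,.061+r*np.sin(t)]) for r,w in((.128,.072),(.128,-.072),(.147,0))]
    print(th,[pr("top",q).round(1).tolist() for q in P],[pr("side",q).round(1).tolist() for q in P[:2]])
E
```

```text
[[ 0.5913 -0.2779  0.01  ]
 [ 0.5273 -0.3941  0.01  ]
 [ 0.4707 -0.2107  0.01  ]
 [ 0.4067 -0.3265  0.01  ]]
yaw [-29.19649026 -28.89740151] 0.1381507857356599 0.1324477924993847
knob [ 0.48480858 -0.29483354  0.112     ] [ 0.48596816 -0.2955145   0.112     ] (array([ 0.48461108, -0.29478992,  0.11381049]), np.float64(0.00020902484939675986))
knob [ 0.48480858 -0.29483354  0.112     ]
mid screws [ 0.49901876 -0.30230462  0.01      ]
origin [ 0.55911746 -0.33610326  0.        ] yaw -29.046945886070645 screws mid in carrier -0.06894973756880816 0.000368031730104417
corner -0.148131457741057 0.0790364339104187
corner -0.14696328095755884 -0.0780243622149266
20 [[290.4, 177.4], [346.2, 207.4], [314.9, 198.6]] [[283.2, 166.9], [348.6, 177.5]]
25 [[291.6, 174.9], [348.0, 205.2], [316.5, 195.9]] [[283.7, 162.2], [349.5, 172.7]]
30 [[293.0, 172.0], [349.8, 202.5], [318.4, 192.8]] [[284.3, 157.4], [350.4, 167.8]]
35 [[294.6, 168.8], [351.9, 199.5], [320.4, 189.2]] [[285.0, 152.4], [351.4, 162.7]]
40 [[296.3, 165.3], [354.1, 196.2], [322.7, 185.3]] [[285.8, 147.3], [352.3, 157.5]]
45 [[298.2, 161.6], [356.4, 192.6], [325.1, 181.0]] [[286.6, 142.2], [353.2, 152.3]]
50 [[300.3, 157.6], [358.8, 188.7], [327.7, 176.5]] [[287.4, 137.2], [354.1, 147.1]]
55 [[302.5, 153.3], [361.3, 184.6], [330.5, 171.6]] [[288.4, 132.2], [355.0, 142.0]]
60 [[304.8, 149.0], [363.9, 180.3], [333.3, 166.6]] [[289.3, 127.3], [355.9, 137.0]]
65 [[307.2, 144.5], [366.6, 175.9], [336.2, 161.4]] [[290.3, 122.6], [356.7, 132.1]]
70 [[309.6, 139.9], [369.2, 171.3], [339.2, 156.0]] [[291.2, 118.2], [357.5, 127.5]]
```

The lid is about 45° open, the carrier origin is at (0.559, -0.336) and its yaw is -29°. All of these agree across the two views. Next I lift and go round, above the stand.

Request:
carry_out:
  commands:
    - [[0, 0, -1, 0, 0, 0], [0, 0, -1, 0, 0, 0], [0, 0, -1, 0, 0, 0], [0, 0, -1, 0, 0, 0], [0, 0, -1, 0, 0, 0], [-0.7, -0.7, 0, 0, 0, 0], [-0.7, -0.7, 0, 0, 0, 0], [-0.7, -0.7, 0, 0, 0, 0], [-0.7, -0.7, 0, 0, 0, 0], [-0.7, -0.7, 0, 0, 0, 0], [-0.7, -0.7, 0, 0, 0, 0], [-0.7, -0.7, 0, 0, 0, 0], [-0.7, -0.7, 0, 0, 0, 0], [-0.7, -0.7, 0, 0, 0, 0], [-0.7, -0.7, 0, 0, 0, 0], [-0.7, -0.7, 0, 0, 0, 0], [-0.7, -0.7, 0, 0, 0, 0], [-0.7, -0.7, 0, 0, 0, 0], [-0.7, -0.7, 0, 0, 0, 0]]
  hand: 1
  force: 40

```text
clock: 1.68
position: [0.4441, 0.103, 0.4312]
ee_rot: [0.151, 0.988, 0.0, -0.0]
ft_force: [1.4, 0.7, 0.3]
grip_width: -0.001
grasp_force: 0.0
```

Request:
carry_out:
  commands:
    - [[0, 0, 0, 0, 0, 1], [0, 0, 0, 0, 0, 1], [0, 0, 0, 0, 0, 1], [0, 0, 0, 0, 0, 1], [0, 0, 0, 0, 0, 1], [0, 0, 0, 0, 0, 1], [0, 0, 0, 0, 0, 1], [0, 0, 0, 0, 0, 1], [0, 0, 0, 0, 0, 1], [0, 0, 0, 0, 0, 1], [0, 0, 0, 0, 0, 1], [0, 0, 0, 0, 0, 1], [0, 0, 0, 0, 0, 1], [0, 0, 0, 0, 0, 1], [0, 0, 0, 0, 0, 1], [0, 0, 0, 0, 0, 1], [0, 0, 0, 0, 0, 0.93], [0, 0, 0, 0, 0, 0]]

```text
clock: 3.18
position: [0.4436, 0.105, 0.431]
ee_rot: [0.863, 0.506, -0.0, -0.0]
ft_force: [0.4, 0.2, 0.0]
grip_width: 0.003
grasp_force: 0.0
```

```bash
cat >> h.py <<'E'
from scipy.spatial.transform import Rotation as Ro
O=np.array([.5591,-.3361,0]);CR=Ro.from_euler('z',-29.05,degrees=True).as_matrix()
def go(c):  # carrier-frame target -> tool units
    o=get_obs();R=Ro.from_quat(o["ee_rot"]);d=O+CR@np.array(c)-o["position"]
    print("d tool units",(R.inv().apply(d)/.04).round(2),"tool y in carrier",(CR.T@R.as_matrix()[:,1]).round(3),"z",(CR.T@R.as_matrix()[:,2]).round(3),
     "now in carrier",(CR.T@(o["position"]-O)).round(4),"F",o["ft_force"].round(1),o["joint_pos"].round(2),o["clock"])
E
python3 -c "
from h import *
go([.052,0,.2])"
```

```text
d tool units [-8.2   9.21  5.77] tool y in carrier [ 1.    -0.004 -0.   ] z [-0. -0. -1.] now in carrier [-0.3151  0.3296  0.431 ] F [0.4 0.2 0. ] [-0.7  -0.09  0.33  1.52  0.03  1.71 -0.87] 3.1833
```

Request:
carry_out:
  commands:
    - [[-0.59, 0.66, 0, 0, 0, 0], [-0.59, 0.66, 0, 0, 0, 0], [-0.59, 0.66, 0, 0, 0, 0], [-0.59, 0.66, 0, 0, 0, 0], [-0.59, 0.66, 0, 0, 0, 0], [-0.59, 0.66, 0, 0, 0, 0], [-0.59, 0.66, 0, 0, 0, 0], [-0.59, 0.66, 0, 0, 0, 0], [-0.59, 0.66, 0, 0, 0, 0], [-0.59, 0.66, 0, 0, 0, 0], [-0.59, 0.66, 0, 0, 0, 0], [-0.59, 0.66, 0, 0, 0, 0], [-0.59, 0.66, 0, 0, 0, 0], [-0.59, 0.66, 0, 0, 0, 0], [0, 0, 0.9, 0, 0, 0], [0, 0, 0.9, 0, 0, 0], [0, 0, 0.9, 0, 0, 0], [0, 0, 0.9, 0, 0, 0], [0, 0, 0.9, 0, 0, 0], [0, 0, 0.5, 0, 0, 0]]

```text
clock: 4.85
position: [0.6058, -0.3617, 0.2262]
ee_rot: [0.861, 0.509, -0.001, -0.002]
ft_force: [0.4, -0.0, -0.1]
grip_width: 0.001
grasp_force: 0.0
```

```bash
python3 -c "
from h import *
go([.052,0,.064])"
```

```text
d tool units [-0.01 -0.01  4.06] tool y in carrier [ 1.     0.005 -0.005] z [-0.005  0.    -1.   ] now in carrier [0.0533 0.0003 0.2262] F [ 0.4 -0.  -0.1] [ 0.03  0.6   0.72  1.24 -0.38  1.44  0.21] 4.85
```

Request:
carry_out:
  commands:
    - [[0, 0, 0.3, 0, 0, 0], [0, 0, 0.3, 0, 0, 0], [0, 0, 0.3, 0, 0, 0], [0, 0, 0.3, 0, 0, 0], [0, 0, 0.3, 0, 0, 0], [0, 0, 0.3, 0, 0, 0], [0, 0, 0.3, 0, 0, 0], [0, 0, 0.3, 0, 0, 0], [0, 0, 0.3, 0, 0, 0], [0, 0, 0.3, 0, 0, 0], [0, 0, 0.3, 0, 0, 0], [0, 0, 0.2, 0, 0, 0], [0, 0, 0, 0, 0, 0], [0, 0, 0, 0, 0, 0]]

```text
clock: 6.02
position: [0.6068, -0.3629, 0.0908]
ee_rot: [0.862, 0.508, -0.0, -0.0]
ft_force: [0.4, 0.2, -0.6]
grip_width: -0.0
grasp_force: 0.0
```

```bash
python3 -c "
from h import *
go([.052,0,.064])"
```

```text
d tool units [ 0.01 -0.07  0.67] tool y in carrier [ 1.     0.001 -0.001] z [-0.001 -0.    -1.   ] now in carrier [ 0.0547 -0.0003  0.0908] F [ 0.4  0.2 -0.6] [ 0.04  0.69  0.66  1.4  -0.44  1.2   0.25] 6.0167
```

Request:
carry_out:
  commands:
    - [[0, 0, 0.15, 0, 0, 0], [0, 0, 0.15, 0, 0, 0], [0, 0, 0.15, 0, 0, 0], [0, 0, 0.1, 0, 0, 0], [0, 0, 0.1, 0, 0, 0], [0, 0, 0.05, 0, 0, 0], [0, 0, 0, 0, 0, 0], [0, 0, 0, 0, 0, 0]]

```text
clock: 6.68
position: [0.6069, -0.363, 0.0641]
ee_rot: [0.862, 0.508, 0.0, -0.0]
ft_force: [-4.8, 3.2, 8.8]
grip_width: -0.0
grasp_force: 4.4
```

Run:
```python
from h import *
go([.052,0,.064])
a=camera("side");b=camera("top")
cv2.imwrite("pics/c2.png",np.hstack([cv2.resize(b[130:280,245:375],None,fx=3.6,fy=3.6)[:,:400],cv2.resize(a[135:270,260:360],None,fx=4,fy=4)])[:,:,::-1])
```

```text
d tool units [ 0.01 -0.07  0.  ] tool y in carrier [ 1.     0.001 -0.   ] z [-0.     0.001 -1.   ] now in carrier [ 0.0548 -0.0003  0.0641] F [-4.8  3.2  8.8] [ 0.05  0.72  0.65  1.42 -0.45  1.16  0.26] 6.6833
```

View pics/c2.png

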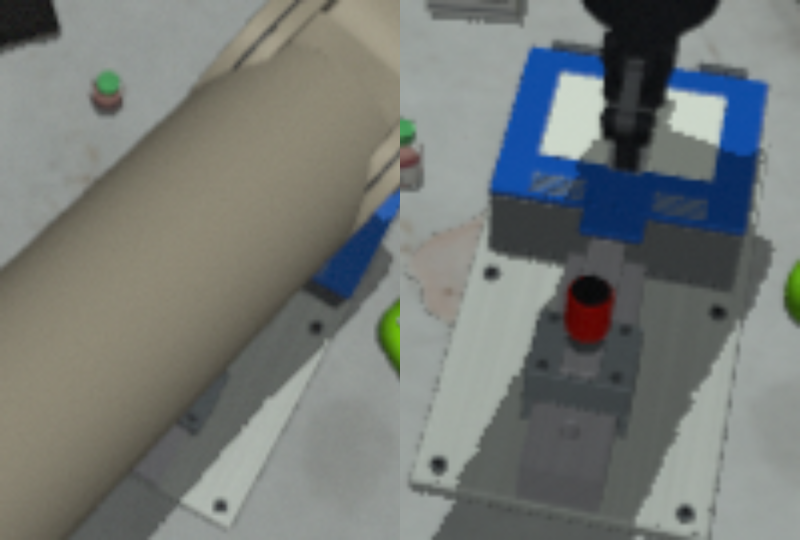

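The lid now lies flat: in the side crop the blue plate sits on the tray, and the contact is at z = 0.064 with about 9 N. The knob is still at crop (590,310). Next I hold briefly, lift, open and move above the knob.

Request:
carry_out:
  commands:
    - [[0, 0, 0.05, 0, 0, 0], [0, 0, 0, 0, 0, 0], [0, 0, 0, 0, 0, 0], [0, 0, -0.75, 0, 0, 0], [0, 0, -0.75, 0, 0, 0], [0, 0, -0.75, 0, 0, 0], [0, 0, -0.75, 0, 0, 0], [0, 0, -0.75, 0, 0, 0]]

```text
clock: 7.45
position: [0.6068, -0.3629, 0.2126]
ee_rot: [0.862, 0.508, 0.0, 0.0]
ft_force: [0.9, -0.1, -0.2]
grip_width: 0.002
grasp_force: 0.0
```

Request:
carry_out:
  commands:
    - [[0, -0.7, 0, 0, 0, 0], [0, -0.7, 0, 0, 0, 0], [0, -0.7, 0, 0, 0, 0], [0, -0.7, 0, 0, 0, 0], [0, -0.7, 0, 0, 0, 0], [0, 0, 0, 0, 0, 0], [0, 0, 0, 0, 0, 0], [0, 0, 0, 0, 0, 0]]
  hand: -1

```text
clock: 8.12
position: [0.4852, -0.2951, 0.2116]
ee_rot: [0.861, 0.508, 0.001, 0.0]
ft_force: [0.7, -0.8, 1.2]
grip_width: 1.004
grasp_force: 0.0
```

Run:
```python
from h import *
go([-.085,0,.080])
a=camera("side");w=camera("wrist")
cv2.imwrite("pics/c3.png",np.hstack([cv2.resize(w,(480,360)),cv2.resize(a[135:270,260:360],None,fx=2.666,fy=2.666)])[:,:,::-1])
```

```text
d tool units [-0.   -0.01  3.29] tool y in carrier [1.    0.002 0.001] z [ 0.001  0.001 -1.   ] now in carrier [-0.0846 -0.      0.2116] F [ 0.7 -0.8  1.2] [-0.19  0.26  0.78  1.68 -0.19  1.28  0.12] 8.1167
```

View pics/c3.png

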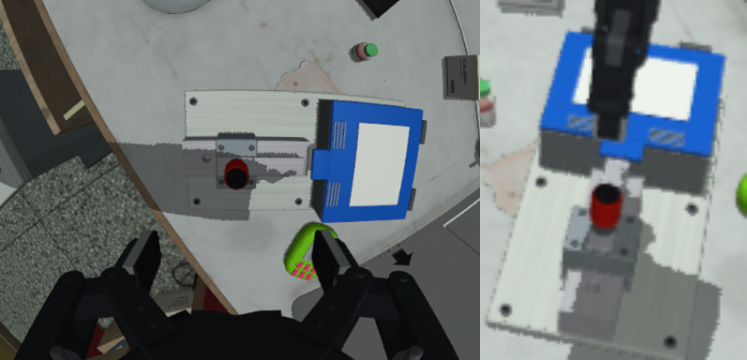

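The wrist view shows the lid shut and the knob's cap at (236,178), between the open fingers. I descend over the knob and then close.

Request:
carry_out:
  commands:
    - [[0, 0, 0.4, 0, 0, 0], [0, 0, 0.4, 0, 0, 0], [0, 0, 0.4, 0, 0, 0], [0, 0, 0.4, 0, 0, 0], [0, 0, 0.4, 0, 0, 0], [0, 0, 0.4, 0, 0, 0], [0, 0, 0.4, 0, 0, 0], [0, 0, 0.3, 0, 0, 0], [0, 0, 0.2, 0, 0, 0], [0, 0, 0.06, 0, 0, 0], [0, 0, 0, 0, 0, 0], [0, 0, 0, 0, 0, 0]]

```text
clock: 9.22
position: [0.4848, -0.2956, 0.0774]
ee_rot: [0.862, 0.508, 0.0, 0.0]
ft_force: [-0.3, -0.2, 1.3]
grip_width: 1.0
grasp_force: 0.0
```

Request:
carry_out:
  commands:
    - [[0, 0, 0, 0, 0, 0], [0, 0, 0, 0, 0, 0], [0, 0, 0, 0, 0, 0], [0, 0, 0, 0, 0, 0], [0, 0, 0, 0, 0, 0], [0, 0, 0, 0, 0, 0], [0, 0, 0, 0, 0, 0], [0, 0, 0, 0, 0, 0], [0, 0, 0, 0, 0, 0], [0, 0, 0, 0, 0, 0]]
  hand: 1
  force: 40

```text
clock: 10.05
position: [0.4847, -0.2952, 0.0772]
ee_rot: [0.862, 0.508, 0.0, 0.0]
ft_force: [-1.1, 1.6, 6.4]
grip_width: 0.269
grasp_force: 39.0
```

```bash
python3 -c "
from h import *
go([-.085,0,.077])"
```

```text
d tool units [ 0.01 -0.    0.  ] tool y in carrier [1.    0.001 0.   ] z [ 0.  0. -1.] now in carrier [-0.0849 -0.0004  0.0772] F [-1.1  1.6  6.4] [-0.13  0.42  0.72  1.82 -0.32  1.02  0.22] 10.05
```

The knob is held: the opening is about 23 mm and the grip 39 N. I pull it up 17 mm.

Request:
carry_out:
  commands:
    - [[0, 0, -0.1, 0, 0, 0], [0, 0, -0.1, 0, 0, 0], [0, 0, -0.1, 0, 0, 0], [0, 0, -0.1, 0, 0, 0], [0, 0, -0.03, 0, 0, 0], [0, 0, 0, 0, 0, 0], [0, 0, 0, 0, 0, 0], [0, 0, 0, 0, 0, 0]]

```text
clock: 10.72
position: [0.4842, -0.295, 0.0938]
ee_rot: [0.862, 0.508, -0.0, -0.0]
ft_force: [1.3, -0.4, -7.2]
grip_width: 0.27
grasp_force: 39.5
```

Run:
```python
from h import *
go([-.050,0,.094])
b=camera("side")
m=red(b,(285,180,340,235));v,u=np.nonzero(m);print(u.mean(),v.mean(),len(u),u.min(),u.max(),v.min(),v.max())
```

```text
d tool units [ 0.01  0.88 -0.01] tool y in carrier [ 1.     0.001 -0.001] z [-0.001  0.    -1.   ] now in carrier [-0.0854 -0.0004  0.0938] F [ 1.3 -0.4 -7.2] [-0.14  0.39  0.73  1.81 -0.3   1.06  0.2 ] 10.7167<stdin>:4: RuntimeWarning: Mean of empty slice.
  ret = ret.dtype.type(ret / rcount)
Traceback (most recent call last):
ValueError: zero-size array to reduction operation minimum which has no identity
```

The spring force of about -7 N confirms that the plunger is up. I slide one pitch.

Request:
carry_out:
  commands:
    - [[0, 0.1, 0, 0, 0, 0], [0, 0.15, 0, 0, 0, 0], [0, 0.15, 0, 0, 0, 0], [0, 0.15, 0, 0, 0, 0], [0, 0.15, 0, 0, 0, 0], [0, 0.1, 0, 0, 0, 0], [0, 0.08, 0, 0, 0, 0], [0, 0, 0, 0, 0, 0], [0, 0, 0, 0, 0, 0], [0, 0, 0, 0, 0, 0]]

```text
clock: 11.6
position: [0.5158, -0.3126, 0.0944]
ee_rot: [0.862, 0.508, 0.0, 0.001]
ft_force: [2.3, -2.2, -7.3]
grip_width: 0.267
grasp_force: 39.6
```

Run:
```python
from h import *
go([-.050,0,.077])
```

```text
d tool units [ 0.01 -0.02  0.44] tool y in carrier [1.    0.001 0.002] z [ 0.002 -0.    -1.   ] now in carrier [-0.0493 -0.0005  0.0944] F [ 2.3 -2.2 -7.3] [-0.09  0.47  0.71  1.71 -0.34  1.09  0.23] 11.6
```

Request:
carry_out:
  commands:
    - [[0, -0.01, 0.1, 0, 0, 0], [0, 0, 0.1, 0, 0, 0], [0, 0, 0.1, 0, 0, 0], [0, 0, 0.1, 0, 0, 0], [0, 0, 0.03, 0, 0, 0], [0, 0, 0, 0, 0, 0], [0, 0, 0, 0, 0, 0], [0, 0, 0, 0, 0, 0]]

```text
clock: 12.27
position: [0.5152, -0.3122, 0.0773]
ee_rot: [0.862, 0.508, 0.0, 0.0]
ft_force: [0.3, 0.6, 1.9]
grip_width: 0.27
grasp_force: 40.4
```

Run:
```python
from h import *
go([-.050,0,.077])
```

```text
d tool units [ 0.01 -0.    0.01] tool y in carrier [1.    0.001 0.001] z [ 0.001  0.    -1.   ] now in carrier [-0.0499 -0.0004  0.0773] F [0.3 0.6 1.9] [-0.08  0.49  0.7   1.73 -0.36  1.06  0.24] 12.2667
```

The height equals the grasp height. I press 1 mm more to seat the pin, and then check.

Request:
carry_out:
  commands:
    - [[0, 0, 0.03, 0, 0, 0], [0, 0, 0, 0, 0, 0], [0, 0, 0, 0, 0, 0], [0, 0, 0, 0, 0, 0], [0, 0, 0, 0, 0, 0]]

```text
clock: 12.68
position: [0.5158, -0.3126, 0.0771]
ee_rot: [0.862, 0.508, 0.001, 0.001]
ft_force: [0.1, 0.4, 11.5]
grip_width: 0.266
grasp_force: 41.4
```

Run:
```python
from h import *
go([-.050,0,.077])
a=camera("side");w=camera("wrist")
cv2.imwrite("pics/c4.png",np.hstack([cv2.resize(w,(480,360)),cv2.resize(a[135:270,255:375],None,fx=2.666,fy=2.666)])[:,:,::-1])
```

```text
d tool units [ 0.01 -0.02  0.  ] tool y in carrier [1.    0.001 0.002] z [ 0.002  0.001 -1.   ] now in carrier [-0.0492 -0.0005  0.0771] F [ 0.1  0.4 11.5] [-0.08  0.49  0.7   1.73 -0.36  1.06  0.24] 12.6833
```

View pics/c4.png

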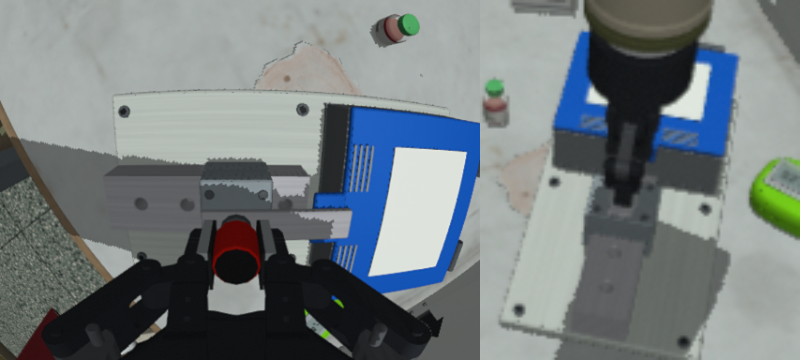

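The wrist view shows two free holes behind the saddle at (140,204) and (187,204). The bolt lies over the lid's tab at (340,220), the lid is shut, and the knob is between the pads. A hard stop at 11.5 N with the TCP at the original grasp height means the pin is home.

```bash
python3 -c "
from workcell import *
print(hand_in())"
```

```text
the job is handed in; nothing more can be done
None
```

I handed the job in at about 13 s with the lid shut, the lock section one hole on with its bolt over the lid's tab, the pin home by height and force, and the red knob still gripped at about 41 N; no verdict came back.

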